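# Count to the third gap of the pot rack and push the pink-lidded pot in

## Task

Starting at the wooden-ball end of the steel rack (its left end as seen from the robot), run a fingertip along the flat rail at its back, touching it over the first, the second and then the third gap and going no further. Then push the glass pot with the pink lid across the counter into that third gap until no part of it sticks out in front of the dividers. Slide it upright without lifting it, leave the other pots, the plate and the spoon where they are, and take the hand away.

Things in the scene. Friction and masses are not known exactly. Their poses are not given: they have to be found in the camera images.
- rack: Fixed steel-wire rack, no floor, 68 mm high. Origin on the counter under its centre; x into the gaps away from the robot, y along it to the robot's left. Five dividers (6 mm wire, 47 mm high, x -55 to +55 mm) at y = 184, 92, 0, -92, -184 mm make four gaps 86 mm clear, open in front and above, centred at y = 138 (first), 46, -46 (third), -138 mm. Stop wire behind at x = 55, 22 mm up.
- rail: Rigid flat steel bar along the top of the rack's back, 384 mm long (along y), 16 mm wide, 6 mm thick, fixed to the rack at rack x = +55 mm. Origin at the middle of its top face, 68 mm above the counter; axes as the rack's. A brown wooden ball 22 mm across sits at its left (+y) end; counting starts there.
- gap1 (a point): point on the top face of the rail, mid-width, over the middle of the first gap; axes as the rack's
- gap2 (a point): point on the top face of the rail, mid-width, over the middle of the second gap; axes as the rack's
- gap3 (a point): point on the top face of the rail, mid-width, over the middle of the third gap; axes as the rack's
- gap4 (a point): point on the top face of the rail, mid-width, over the middle of the fourth (last) gap; axes as the rack's
- pink_pot: Round clear-glass pot with a pink silicone lid, closed, one loose piece, upright cylinder 66 mm across and 48 mm high, about 0.2 kg, slides on the counter at 1 to 2 N. Origin at the centre of its underside. Starts on the counter between robot and rack.
- blue_pot: Same pot with a blue lid, standing loose in the second or the fourth gap; bystander. Origin at the centre of its underside.
- green_pot: Same pot with a green lid, standing loose in the other of these two gaps; bystander. Origin at the centre of its underside.
- lunch_plate: Flat round steel lunch plate, 150 mm across, 10 mm high, lying to the left; bystander. Origin at the centre of its underside.
- spoon: Wooden spoon 220 mm long lying along its x axis to the right; bystander. Origin on its underside near mid-length.
Mind the look-alikes: they are no part of the job. What is shaped like the pink_pot but orange or yellow is not meant.

How it is judged:
By the outcome, as a careful person would: the job done as asked, in the order asked, and still so for the second after the job is handed in, with the robot touching nothing.
It also fails if it takes over 72 s, if anything falls off the work surface, if the arm or the gripper's body presses on something with over 40 N, if the wrist force passes 120 N, or if a joint passes its speed limit or range.

## Robot

A 6-joint arm with a two-finger parallel gripper is mounted at the origin on the work surface. World frame = base frame: x ahead of the robot, y to its left, z up, the work surface at z = 0. Lengths are in m, angles in rad, forces in N, time in s.
With the tool pointing down it reaches from about 0.375 to 0.9 m from the base axis. Payload 3.1 kg.
Tool frame: the origin (TCP) lies midway between the tips of the shut fingers; the grasp point (between the pads) lies 19 mm behind it; z points along the fingers, y is the line along which they close (so a half turn about z gives the same grasp; the last joint's range is limited). The gripper opens to 85 mm and grips with 20 to 120 N. Pads are 22 mm wide; open, the fingers measure 114 mm over their backs; the gripper's body (76 mm by 85 mm) begins 54 mm behind the grasp point. The pads swing forward as they close: fully open they stand 13 mm farther back than shut.
Start: joints at [1.058, 0.527, 1.433, -0, 1.181, -0.178], TCP at [0.205, 0.59, 0.231] pointing down, gripper open.
Joint ranges: [-3.08, 3.08], [-0.75, 2.2], [0.22, 2.44], [-1.43, 4.57], [0, 2.65], [-2.85, 2.85]. Speed limits (rad/s): [2.79, 2.79, 3.14, 3.14, 3.14, 3.14].

## Interface

Orientations are given as a unit quaternion [x, y, z, w].
In Python, from station import manip gives the robot as it stands. The module is installed in compiled form; this text tells all that it offers.
- The arm moves only by the tool apply_moves, never from a script. Its arguments are lists of equal length, an entry for each row: "claw": the gripper's target within -1 to 1 (fully open at 1, half-way at 0, shut at -1); "travel": the shift along the tool's x, y, z scaled (see below), a list of three; "turn": the turn, a rotation vector about the tool's x, y, z scaled (see below), a list of three. In form: {"claw": [claw, ...], "travel": [[dx, dy, dz], ...], "turn": [[rx, ry, rz], ...]}. A call has 1 to 5 rows; each row is the pose to reach, as a shift and turn from the pose commanded when the call began, along the tool's axes at that moment, turning the shorter way round; what a row does not reach only later rows make up. The controller multiplies each number of a shift by 800 mm and each number of a turn by 180 degrees. A row lasts 1/12 s, in which the tool goes at most 41.7 mm and 7.16 degrees, less where a joint would pass 70% of its speed; a pose out of reach is approached as far as the arm can. A call with a number of a shift or a turn outside -1 to 1 is refused whole. A call with a gripper value outside its range is refused whole. The fingers move at their own pace and stop on an object; "newtons" is the grip in N (left out, the last holds). Time passes only in rows, so rows that repeat a pose let the fingers close. It gives the time, the measured TCP pose, the force, the opening and the grip force at its end, in the units of the state.
- manip.sense(): the state, without advancing time (a new reading comes with each control period).
- manip.snapshot(name): name is "scene" or "side" or "wrist"; returns a dict with "pixels" (480x640x3 uint8, red, green, blue), "depth" (480x640 float32, m along the optical axis (not along the pixel's ray), 0 where there is no reading), "intrinsics" (3x3 intrinsics, pixels), "R" (3x3) and "t" (3): a world point X has camera coordinates R X + t. Camera axes: x right, y down, z forward; pixel columns grow to the right and rows downward; lengths in m; the calibration is good to about 2 mm. The wrist camera is an equidistant fisheye: a pixel r from the principal point sees the ray r / f radians off the axis. A picture is of the moment at which its call begins.
- manip.sign_off(): hands the job in; it is judged then, once.
The state is a dict: "t": time; "q": joint angles; "qd": joint speeds; "tau": joint torques, N m; "tcp_pos": TCP position; "tool_rot": TCP orientation; "force": force on the tool from outside, world axes, zero at the start; "ft_torque": the same for the moment, N m; "finger_gap": opening from 0.0 (shut) to 1.0 (fully open); "gripper_force": force on a finger pad.
Only numpy, scipy, OpenCV 4.12 (cv2) and the standard library are available. Lean on these libraries where they do the work, as an engineer would, in place of code of your own. Each camera call takes 0.05 s, during which the arm holds its last target. There are 200 camera calls.

## Working session

There is one attempt and no reset: what is moved stays moved. The work goes in short steps, Python scripts to look and compute and a tool call to move; the robot and the scene stay as the last step left them, time stands still between calls to the robot, and variables do not carry over. Pictures are saved under pics/ and viewed, at most 10 in all, crops included, and the job is handed in when it is done.

Besides the shell and the picture viewer there is one more tool, called as name(argument=value, ...), one argument or row to a line, values as JSON. apply_moves: Moves the arm, as the interface text tells. Shifts and turns lie within -1 to 1; 1 stands for 800 mm of shift or 180 degrees of turn. Its arguments: {"type":"object","properties":{"claw":{"type":"array","items":{"type":"number"}},"travel":{"type":"array","items":{"type":"array","items":{"type":"number"}}},"turn":{"type":"array","items":{"type":"array","items":{"type":"number"}}},"newtons":{"type":"number"}},"required":["claw","travel","turn"]}

```bash
mkdir -p pics; cat > h.py <<'E'
import numpy as np, cv2, pickle
from station import manip
def snap(n,f):
    s=manip.snapshot(n); cv2.imwrite(f'pics/{f}.png',cv2.cvtColor(s['pixels'],cv2.COLOR_RGB2BGR)); pickle.dump(s,open(f'{f}.pkl','wb')); return s
def world(s,u,v,z=None):
    """pixel -> world; by depth, or on plane z"""
    K,R,t=map(np.array,(s['intrinsics'],s['R'],s['t'])); ray=np.linalg.inv(K)@[u,v,1]
    C=-R.T@t; d=R.T@ray
    k=s['depth'][int(round(v)),int(round(u))] if z is None else (z-C[2])/d[2]
    return C+k*d
E
python3 -c "
from h import *
print(manip.sense())
for n in('scene','side'):
  s=snap(n,n+'1'); print(s['intrinsics'],-np.array(s['R']).T@s['t'])"
```

```text
{'t': 0.0, 'q': array([ 1.05852009e+00,  5.28467003e-01,  1.43394172e+00, -5.47490082e-06,
        1.18139229e+00, -1.78500324e-01]), 'qd': array([ 3.60388523e-04,  1.69702934e-04,  1.65860501e-04,  3.32019292e-05,
       -1.14974309e-04, -3.71240600e-04]), 'tau': array([-1.71470776e-03, -4.42353880e+01, -1.78021431e+01, -3.06536376e-04,
        8.55407445e-03,  3.94737523e-07]), 'tcp_pos': array([0.20436545, 0.58986506, 0.23032057]), 'tool_rot': array([ 1.66113223e-01,  9.86106068e-01, -1.03983147e-03, -3.71452591e-04]), 'force': array([-0.1009689 ,  0.08099031,  0.48251357]), 'ft_torque': array([-0.04070269, -0.02978421, -0.01264456]), 'gripper_force': 0.0, 'finger_gap': 0.9990940403733722}
[[493.09511849   0.         319.31069848]
 [  0.         493.09511849 247.17692796]
 [  0.           0.           1.        ]] [0.97460475 0.73980977 0.7693336 ]
[[556.37792055   0.         321.80289979]
 [  0.         556.37792055 241.06299826]
 [  0.           0.           1.        ]] [ 0.39115962 -0.74588327  0.89994444]
```

View pics/scene1.png

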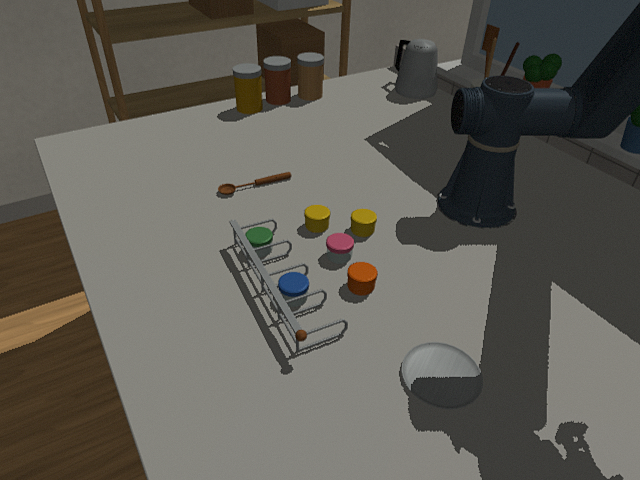

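View pics/side1.png

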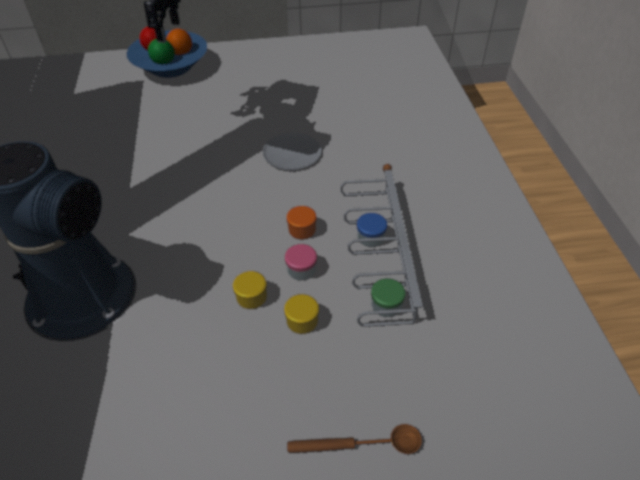

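The scene view shows the wooden ball at about (301,335) and the rail running to (236,226). The pink lid is at (340,243), blue is in gap 2, green in gap 4, and gap 3 is empty. In the side view the ball is at (387,168), the rail end at (418,316), and the pink lid at (301,258). The look-alikes are orange at (301,221) and yellow at (250,287) and (301,311).

```bash
python3 - <<'E'
from h import *
for n in('scene1','side1'):
    s=pickle.load(open(n+'.pkl','rb')); K,R,t=map(np.array,(s['intrinsics'],s['R'],s['t']))
    v,u=np.mgrid[:480,:640]; d=s['depth']
    P=(np.stack([(u-K[0,2])/K[0,0]*d,(v-K[1,2])/K[1,1]*d,d],-1)-t)@R
    hsv=cv2.cvtColor(s['pixels'],cv2.COLOR_RGB2HSV)
    inb=(d>0)&(P[...,0]>.3)&(P[...,0]<.9)&(abs(P[...,1])<.45)
    H,S=hsv[...,0].astype(int),hsv[...,1]
    for c,(a,b) in dict(pink=(165,179),orange=(3,12),yellow=(18,32),green=(50,80),blue=(100,120)).items():
        m=inb&(H>=a)&(H<=b)&(S>90)&(P[...,2]>.040)&(P[...,2]<.056)
        k,l,st,ce=cv2.connectedComponentsWithStats(m.astype(np.uint8))
        for i in range(1,k):
            if st[i,4]>40:
                q=P[l==i]; print(n,c,st[i,4],'ctr',((q.min(0)+q.max(0))/2).round(4),'ext',np.ptp(q,axis=0).round(3),ce[i].round(1))
    m=inb&(P[...,2]>.058)&(P[...,2]<.078)&(P[...,0]>.45)&(S<60)
    q=P[m]; (cx,cy),sz,an=cv2.minAreaRect(q[:,:2].astype(np.float32)); vx,vy,x0,y0=cv2.fitLine(q[:,:2].astype(np.float32),cv2.DIST_HUBER,0,.001,.001).ravel()
    print(n,'rail',len(q),(cx,cy),sz,an,'dir',vx,vy,'zmed',np.median(q[:,2]), 'line pt',x0,y0)
    a=q[:,:2]@[vx,vy]; print('ends',q[a.argmin()],q[a.argmax()])
    x,y,w,h=(210,205,150,112) if n=='scene1' else (260,155,180,170)
    im=cv2.imread(f'pics/{n}.png')[y:y+h,x:x+w]; f=5 if n=='scene1' else 3.5
    cv2.imwrite(f'pics/{n}c.png',cv2.resize(im,None,fx=f,fy=f,interpolation=cv2.INTER_CUBIC))
E
```

```text
scene1 pink 422 ctr [ 0.4528 -0.0009  0.0458] ext [0.065 0.067 0.012] [339.7 242.2]
scene1 yellow 339 ctr [ 0.4388 -0.1291  0.0462] ext [0.064 0.068 0.012] [317.  212.7]
scene1 yellow 352 ctr [ 0.3455 -0.0561  0.0454] ext [0.067 0.064 0.011] [363.5 216.9]
scene1 green 382 ctr [ 0.6067 -0.115   0.0455] ext [0.06  0.063 0.011] [258.9 235.7]
scene1 blue 563 ctr [0.6149 0.0675 0.0455] ext [0.065 0.067 0.011] [293.2 283.3]
scene1 rail 1017 (0.6645066142082214, 0.025307968258857727) (0.4054286777973175, 0.017590535804629326) 85.31098175048828 dir 0.08170732 0.99665636 zmed 0.06710753366922437 line pt 0.6665099 0.040099803
ends [ 0.64753272 -0.17669489  0.06555128] [0.67968698 0.22745797 0.06301769]
side1 pink 630 ctr [ 0.4505 -0.007   0.0459] ext [0.064 0.065 0.012] [300.3 256.9]
side1 orange 528 ctr [0.465  0.1082 0.0458] ext [0.064 0.068 0.011] [301.  216.7]
side1 yellow 734 ctr [ 0.3427 -0.0606  0.0453] ext [0.063 0.068 0.011] [248.9 284.6]
side1 yellow 813 ctr [ 0.4356 -0.1342  0.0458] ext [0.064 0.067 0.012] [300.8 308.7]
side1 green 679 ctr [ 0.6045 -0.1227  0.046 ] ext [0.061 0.063 0.011] [387.8 292.7]
side1 blue 549 ctr [0.6116 0.0618 0.0453] ext [0.064 0.066 0.01 ] [371.4 224.2]
side1 rail 1157 (0.6609531044960022, 0.019465774297714233) (0.3988347351551056, 0.02108515053987503) 85.0387954711914 dir 0.081610724 0.9966643 zmed 0.06606803167520704 line pt 0.65946925 -0.0075057712
ends [ 0.64126078 -0.1789921   0.06574854] [0.67496115 0.21841706 0.07223408]
```

View pics/side1c.png

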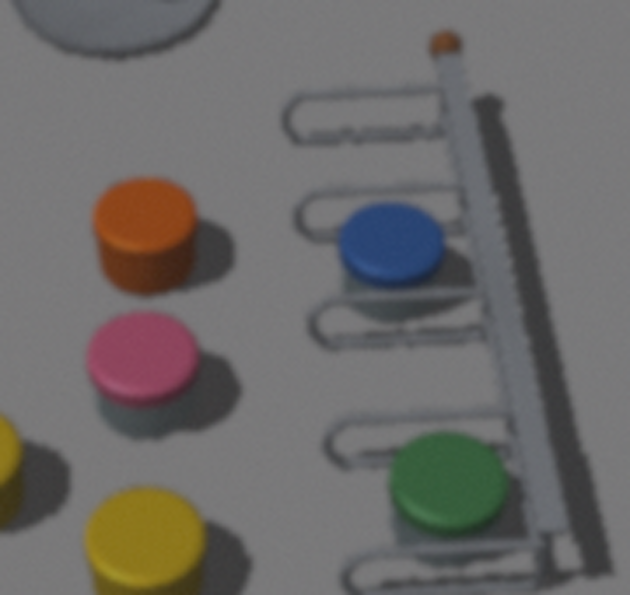

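View pics/scene1c.png

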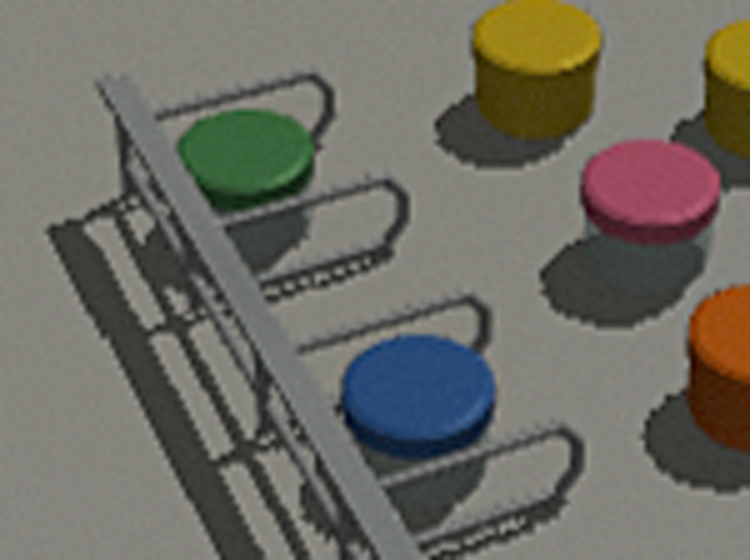

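The crops show the rail's far end at about (418,306) in the side view and (232,221) in the scene view. Pots and rack agree: in rack coordinates blue comes out at y=46 mm and green at y=-138 mm. I'll start toward the ball end with the gripper shutting and aligning to the rack.

apply_moves(
  claw=[-1,-1,-1,-1,-1],
  travel=[
    [-0.048,-0.02,0],
    [-0.096,-0.041,0],
    [-0.143,-0.061,0],
    [-0.191,-0.082,0],
    [-0.239,-0.102,0],
  ],
  turn=[
    [0,0,-0.02],
    [0,0,-0.04],
    [0,0,-0.06],
    [0,0,-0.08],
    [0,0,-0.08],
  ],
  newtons=20,
)

```text
t: 0.52
tcp_pos: [0.3591, 0.4493, 0.2309]
tool_rot: [0.04, 0.999, -0.0, -0.0]
force: [0.3, 0.2, -0.2]
finger_gap: 0.3
gripper_force: 0.0
```

```bash
cat >> h.py <<'E'
from scipy.spatial.transform import Rotation as Ro
def go(target):
    """scaled tool-frame travel from measured pose to world target, and yaw error to rack (scaled turn z)"""
    s=manip.sense(); R=Ro.from_quat(s['tool_rot']).as_matrix()
    print('t',round(s['t'],2),'tcp',s['tcp_pos'].round(4),'F',s['force'].round(2),'gap',round(s['finger_gap'],3))
    print('travel',(R.T@(np.array(target)-s['tcp_pos'])/.8).round(4),'R',R.round(3).tolist())
ex=np.array([.9967,-.0817]); ey=np.array([.0817,.9967])
E
python3 - <<'E'
from h import *
a=pickle.load(open('scene1.pkl','rb')); b=pickle.load(open('side1.pkl','rb'))
for s,l in((a,[(229.6,221.4),(234.4,220.2)]),(b,[(414.3,306.4),(422.3,305.6)])):
    print('end mid',np.mean([world(s,*p,z=.068) for p in l],0))
print('ball',world(a,301,335,.075),world(b,387.1,167.3,.075))
go([.675,.164,.15])
E
```

```text
end mid [ 0.6499396  -0.17053542  0.068     ]
end mid [ 0.64711707 -0.17926501  0.068     ]
ball [0.68363742 0.22328145 0.075     ] [0.67614803 0.20304146 0.075     ]
t 0.52 tcp [0.3591 0.4493 0.2309] F [ 0.26  0.19 -0.17] gap 0.3
travel [-0.422 -0.324  0.101] R [[-0.997, 0.079, -0.001], [0.079, 0.997, -0.001], [0.001, -0.001, -1.0]]
```

apply_moves(
  claw=[-1,-1,-1,-1,-1],
  travel=[
    [-0.04,-0.03,0.005],
    [-0.08,-0.061,0.01],
    [-0.12,-0.092,0.02],
    [-0.16,-0.122,0.03],
    [-0.2,-0.153,0.04],
  ],
  turn=[
    [0,0,0],
    [0,0,0],
    [0,0,0],
    [0,0,0],
    [0,0,0],
  ],
)

```text
t: 0.93
tcp_pos: [0.5089, 0.3141, 0.1987]
tool_rot: [0.041, 0.999, -0.0, -0.0]
force: [0.7, 0.2, -0.5]
finger_gap: -0.001
gripper_force: 0.0
```

apply_moves(
  claw=[-1,-1,-1,-1,-1],
  travel=[
    [-0.04,-0.03,0.01],
    [-0.08,-0.061,0.02],
    [-0.12,-0.092,0.03],
    [-0.16,-0.122,0.04],
    [-0.2,-0.153,0.06],
  ],
  turn=[
    [0,0,0],
    [0,0,0],
    [0,0,0],
    [0,0,0],
    [0,0,0],
  ],
)

```text
t: 1.35
tcp_pos: [0.6582, 0.1801, 0.1525]
tool_rot: [0.041, 0.999, 0.0, 0.001]
force: [0.0, -0.3, -0.5]
finger_gap: 0.002
gripper_force: 0.0
```

```bash
python3 - <<'E'
from h import *
go([.6758,.165,.085])
snap('side','side2'); snap('scene','scene2')
a=cv2.imread('pics/side2.png')[110:290,300:480]; b=cv2.imread('pics/scene2.png')[200:380,210:390]
cv2.imwrite('pics/c2.png',cv2.resize(np.hstack([a,b]),None,fx=2.2,fy=2.2,interpolation=cv2.INTER_CUBIC))
E
```

```text
t 1.35 tcp [0.6582 0.1801 0.1525] F [ 0.02 -0.34 -0.5 ] gap 0.002
travel [-0.0233 -0.017   0.0844] R [[-0.997, 0.083, 0.002], [0.083, 0.997, 0.0], [-0.002, 0.0, -1.0]]
```

View pics/c2.png

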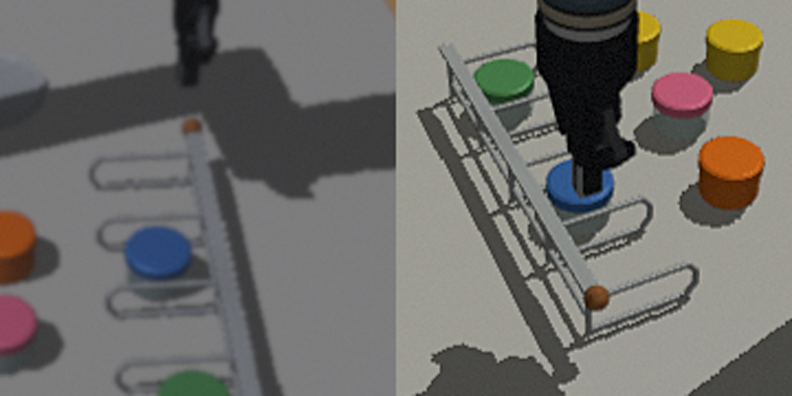

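The left half (side view) shows the finger tip at about (190,82), high above the ball end of the rail. The right half (scene view) shows the tip at about (588,192). Nothing has been touched, so I'll lower it over the start.

apply_moves(
  claw=[-1,-1,-1,-1,-1],
  travel=[
    [-0.0233,-0.017,0.03],
    [-0.0233,-0.017,0.06],
    [-0.0233,-0.017,0.08],
    [-0.0233,-0.017,0.091],
    [-0.0233,-0.017,0.091],
  ],
  turn=[
    [0,0,0],
    [0,0,0],
    [0,0,0],
    [0,0,0],
    [0,0,0],
  ],
)

```text
t: 1.87
tcp_pos: [0.6709, 0.1668, 0.0763]
tool_rot: [0.041, 0.999, -0.0, -0.003]
force: [-1.0, 1.4, -0.8]
finger_gap: 0.001
gripper_force: 0.0
```

```bash
python3 - <<'E'
from h import *
go([.6758,.165,.07])
snap('side','side3'); snap('scene','scene3')
a=cv2.imread('pics/side3.png')[140:230,340:430]; b=cv2.imread('pics/scene3.png')[260:350,240:330]
cv2.imwrite('pics/c3.png',cv2.resize(np.hstack([a,b]),None,fx=4.4,fy=4.4,interpolation=cv2.INTER_CUBIC))
E
```

```text
t 1.87 tcp [0.6709 0.1668 0.0763] F [-0.99  1.4  -0.78] gap 0.001
travel [-0.0063 -0.0017  0.0078] R [[-0.997, 0.082, -0.006], [0.082, 0.997, -0.0], [0.006, -0.001, -1.0]]
```

View pics/c3.png

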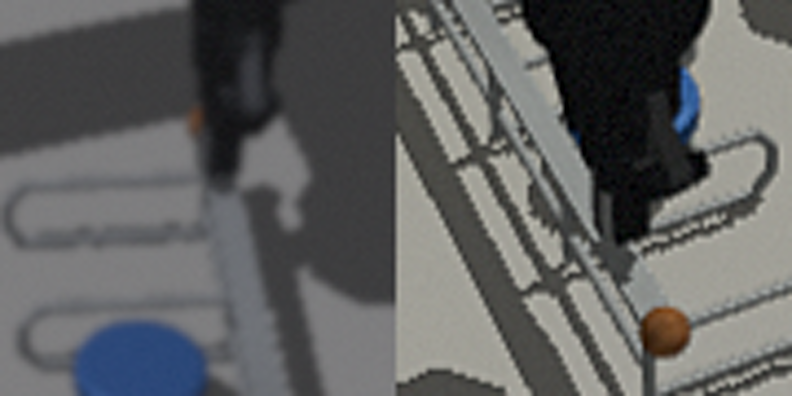

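The tip (left crop (220,185), right crop (625,240)) is just above the rail, ahead of the ball and a little to the robot side. I'll settle it and ease down.

apply_moves(
  claw=[-1,-1,-1],
  travel=[
    [0,0,0.001],
    [0,0,0.002],
    [0,0,0.003],
  ],
  turn=[
    [0,0,0],
    [0,0,0],
    [0,0,0],
  ],
)

```text
t: 2.22
tcp_pos: [0.6742, 0.167, 0.0782]
tool_rot: [0.041, 0.999, 0.0, 0.001]
force: [-0.1, -0.9, -0.1]
finger_gap: 0.001
gripper_force: 0.0
```

apply_moves(
  claw=[-1,-1,-1,-1,-1],
  travel=[
    [-0.002,0,0.003],
    [-0.002,0,0.006],
    [-0.002,0,0.008],
    [-0.002,0,0.01],
    [-0.002,0,0.01],
  ],
  turn=[
    [0,0,0],
    [0,0,0],
    [0,0,0],
    [0,0,0],
    [0,0,0],
  ],
)

```text
t: 2.63
tcp_pos: [0.6748, 0.1664, 0.0683]
tool_rot: [0.041, 0.999, -0.0, -0.0]
force: [-0.6, -0.4, 0.1]
finger_gap: -0.001
gripper_force: 0.0
```

apply_moves(
  claw=[-1,-1,-1],
  travel=[
    [0,0,0.001],
    [0,0,0.002],
    [0,0,0.002],
  ],
  turn=[
    [0,0,0],
    [0,0,0],
    [0,0,0],
  ],
)

```text
t: 2.88
tcp_pos: [0.675, 0.1665, 0.0681]
tool_rot: [0.041, 0.999, -0.0, -0.0]
force: [-0.7, -0.1, 5.4]
finger_gap: 0.002
gripper_force: 2.3
```

Contact at 5.4 N, height 68 mm as expected. Now I'll slide along the rail.

apply_moves(
  claw=[-1,-1,-1,-1,-1],
  travel=[
    [0,-0.008,0],
    [0,-0.016,0],
    [0,-0.024,0],
    [0,-0.034,0],
    [0,-0.044,0],
  ],
  turn=[
    [0,0,0],
    [0,0,0],
    [0,0,0],
    [0,0,0],
    [0,0,0],
  ],
)

```text
t: 3.3
tcp_pos: [0.6731, 0.1313, 0.0681]
tool_rot: [0.041, 0.999, 0.001, 0.001]
force: [-0.6, 4.1, 5.5]
finger_gap: 0.001
gripper_force: 2.8
```

apply_moves(
  claw=[-1,-1,-1,-1,-1],
  travel=[
    [0,-0.012,0],
    [0,-0.024,0],
    [0,-0.036,0],
    [0,-0.048,0],
    [0,-0.06,0],
  ],
  turn=[
    [0,0,0],
    [0,0,0],
    [0,0,0],
    [0,0,0],
    [0,0,0],
  ],
)

```text
t: 3.72
tcp_pos: [0.669, 0.0832, 0.0681]
tool_rot: [0.042, 0.999, 0.001, 0.001]
force: [1.3, 3.9, 5.9]
finger_gap: -0.0
gripper_force: 2.9
```

apply_moves(
  claw=[-1,-1,-1,-1,-1],
  travel=[
    [0,-0.012,0],
    [0,-0.024,0],
    [0,-0.036,0],
    [0,-0.048,0],
    [0,-0.06,0],
  ],
  turn=[
    [0,0,0],
    [0,0,0],
    [0,0,0],
    [0,0,0],
    [0,0,0],
  ],
)

```text
t: 4.13
tcp_pos: [0.6649, 0.0354, 0.0681]
tool_rot: [0.042, 0.999, 0.001, 0.001]
force: [0.5, 3.4, 6.0]
finger_gap: -0.001
gripper_force: 3.0
```

```bash
python3 - <<'E'
from h import *
s=manip.sense(); g=np.array([.6635,.0155])
for y in(.138,.046,-.046): print((g+y*ey).round(4))
d=s['tcp_pos'][:2]-g; print('rack',d@ex+.055,d@ey)
go([*(g-.046*ey),.068])
E
```

```text
[0.6748 0.153 ]
[0.6673 0.0613]
[ 0.6597 -0.0303]
rack 0.0547915472187746 0.01995882209246473
t 4.13 tcp [0.6649 0.0354 0.0681] F [0.51 3.42 5.97] gap -0.001
travel [-0.0004 -0.0824  0.0001] R [[-0.997, 0.083, 0.002], [0.083, 0.997, 0.001], [-0.002, 0.001, -1.0]]
```

apply_moves(
  claw=[-1,-1,-1,-1,-1],
  travel=[
    [0,-0.012,0],
    [0,-0.024,0],
    [0,-0.036,0],
    [0,-0.048,0],
    [0,-0.06,0],
  ],
  turn=[
    [0,0,0],
    [0,0,0],
    [0,0,0],
    [0,0,0],
    [0,0,0],
  ],
)

```text
t: 4.55
tcp_pos: [0.6608, -0.0124, 0.0681]
tool_rot: [0.042, 0.999, 0.001, 0.001]
force: [0.9, 4.5, 6.5]
finger_gap: 0.003
gripper_force: 3.2
```

apply_moves(
  claw=[-1,-1,-1,-1],
  travel=[
    [0,-0.008,0],
    [0,-0.016,0],
    [0,-0.02,0],
    [0,-0.02,0],
  ],
  turn=[
    [0,0,0],
    [0,0,0],
    [0,0,0],
    [0,0,0],
  ],
)

```text
t: 4.88
tcp_pos: [0.6594, -0.0291, 0.0681]
tool_rot: [0.042, 0.999, 0.0, 0.001]
force: [-0.6, 2.2, 6.2]
finger_gap: -0.001
gripper_force: 3.2
```

apply_moves(
  claw=[-1,-1,-1,-1,-1],
  travel=[
    [0,0,-0.02],
    [0,0,-0.05],
    [0.03,0,-0.09],
    [0.075,0,-0.115],
    [0.125,0,-0.115],
  ],
  turn=[
    [0,0,0],
    [0,0,0],
    [0,0,0],
    [0,0,0],
    [0,0,0],
  ],
)

```text
t: 5.3
tcp_pos: [0.5622, -0.0219, 0.1628]
tool_rot: [0.041, 0.999, -0.002, 0.005]
force: [0.4, -0.1, -0.1]
finger_gap: 0.001
gripper_force: 0.0
```

apply_moves(
  claw=[-0.2,-0.2,-0.2,-0.2,-0.2],
  travel=[
    [0.05,0,0],
    [0.1,0.005,0],
    [0.15,0.01,0],
    [0.2,0.01,0],
    [0.2,0.01,0],
  ],
  turn=[
    [0,0,0],
    [0,0,0],
    [0,0,0],
    [0,0,0],
    [0,0,0],
  ],
)

```text
t: 5.72
tcp_pos: [0.3864, 0.0044, 0.1575]
tool_rot: [0.041, 0.999, 0.002, -0.01]
force: [-2.0, 1.6, -0.5]
finger_gap: 0.399
gripper_force: 0.0
```

```bash
python3 - <<'E'
from h import *
go([.4014,-.0001,.06])
snap('wrist','w1'); 
E
```

```text
t 5.72 tcp [0.3864 0.0044 0.1575] F [-1.96  1.6  -0.55] gap 0.399
travel [-0.0216 -0.0044  0.1215] R [[-0.996, 0.082, -0.019], [0.082, 0.997, 0.004], [0.02, 0.003, -1.0]]
```

View pics/w1.png

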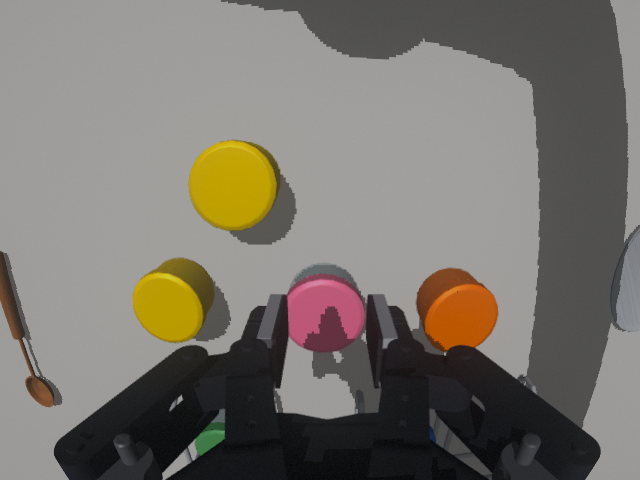

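The wrist view shows the pink lid at (325,313) centred between the half-open fingers. Yellow lids are at (233,186) and (168,307), orange at (458,313). I'll cross-check pink against this view.

```bash
python3 - <<'E'
from h import *
s=pickle.load(open('w1.pkl','rb')); K,R,t=map(np.array,(s['intrinsics'],s['R'],s['t'])); C=-R.T@t
for n,u,v in(('pink',325,313),('yel1',233,186),('yel2',168,307),('orange',458,313)):
    d=np.array([u-K[0,2],v-K[1,2]]); r=np.hypot(*d); th=r/K[0,0]
    ray=R.T@np.array([*(d/r*np.sin(th)),np.cos(th)]); print(n,(C+(.048-C[2])/ray[2]*ray).round(4))
go([.4014,-.0001,.06])
E
```

```text
pink [ 0.4463 -0.0017  0.048 ]
yel1 [ 0.3427 -0.0581  0.048 ]
yel2 [ 0.434  -0.1299  0.048 ]
orange [0.458  0.1052 0.048 ]
t 5.77 tcp [0.393  0.0026 0.1583] F [ 1.14  0.23 -0.17] gap 0.402
travel [-0.012  -0.0026  0.1228] R [[-0.997, 0.083, -0.01], [0.083, 0.997, 0.002], [0.01, 0.001, -1.0]]
```

apply_moves(
  claw=[-0.2],
  travel=[
    [0,0,0],
  ],
  turn=[
    [0,0,0],
  ],
)

```text
t: 5.85
tcp_pos: [0.4, 0.0007, 0.1592]
tool_rot: [0.041, 0.999, -0.0, 0.0]
force: [1.1, 0.3, 0.1]
finger_gap: 0.402
gripper_force: 0.0
```

apply_moves(
  claw=[-0.2,-0.2,-0.2,-0.2,-0.2],
  travel=[
    [0,0,0.03],
    [0,0,0.07],
    [0,0,0.11],
    [0,0,0.135],
    [0,0,0.15],
  ],
  turn=[
    [0,0,0],
    [0,0,0],
    [0,0,0],
    [0,0,0],
    [0,0,0],
  ],
)

```text
t: 6.27
tcp_pos: [0.4024, 0.0004, 0.0365]
tool_rot: [0.041, 0.999, -0.0, -0.0]
force: [0.2, 0.0, 0.5]
finger_gap: 0.399
gripper_force: 0.0
```

apply_moves(
  claw=[-0.2,-0.2,-0.2,-0.2],
  travel=[
    [0,0,0.012],
    [0,0,0.024],
    [0,0,0.03],
    [0,0,0.03],
  ],
  turn=[
    [0,0,0],
    [0,0,0],
    [0,0,0],
    [0,0,0],
  ],
)

```text
t: 6.6
tcp_pos: [0.4021, 0.0006, 0.0138]
tool_rot: [0.041, 0.999, -0.0, 0.0]
force: [0.4, -0.1, 0.5]
finger_gap: 0.4
gripper_force: 0.0
```

```bash
python3 - <<'E'
from h import *
o=np.array([.6635,.0155])-.055*ex
s=manip.sense(); d=s['tcp_pos'][:2]-o; print('rack',d@ex,d@ey)
go([*(o-.041*ex-.046*ey),.013])
E
```

```text
rack -0.20429726631407186 -0.03619785865927422
t 6.6 tcp [0.4021 0.0006 0.0138] F [ 0.36 -0.09  0.46] gap 0.4
travel [-0.2041 -0.0121  0.0011] R [[-0.997, 0.083, 0.0], [0.083, 0.997, -0.0], [-0.0, -0.0, -1.0]]
```

apply_moves(
  claw=[-0.2,-0.2,-0.2,-0.2,-0.2],
  travel=[
    [-0.006,0,0],
    [-0.012,0,0],
    [-0.018,-0.001,0],
    [-0.025,-0.002,0],
    [-0.032,-0.003,0],
  ],
  turn=[
    [0,0,0],
    [0,0,0],
    [0,0,0],
    [0,0,0],
    [0,0,0],
  ],
)

```text
t: 7.02
tcp_pos: [0.4264, -0.0032, 0.0156]
tool_rot: [0.041, 0.999, -0.0, 0.0]
force: [-1.1, 0.9, 0.0]
finger_gap: 0.399
gripper_force: 0.6
```

apply_moves(
  claw=[-0.2,-0.2,-0.2,-0.2,-0.2],
  travel=[
    [-0.008,-0.002,0],
    [-0.016,-0.004,0],
    [-0.024,-0.006,0],
    [-0.032,-0.008,0],
    [-0.04,-0.009,0],
  ],
  turn=[
    [0,0,0],
    [0,0,0],
    [0,0,0],
    [0,0,0],
    [0,0,0],
  ],
)

```text
t: 7.43
tcp_pos: [0.4571, -0.0131, 0.0153]
tool_rot: [0.041, 0.999, 0.0, -0.001]
force: [-2.9, 1.1, 2.5]
finger_gap: 0.398
gripper_force: 1.6
```

```bash
python3 - <<'E'
from h import *
o=np.array([.6635,.0155])-.055*ex
s=manip.sense(); d=s['tcp_pos'][:2]-o; print('rack',d@ex,d@ey)
go([*(o-.041*ex-.046*ey),.013])
snap('side','side4'); snap('scene','scene4')
a=cv2.imread('pics/side4.png')[150:330,250:430]; b=cv2.imread('pics/scene4.png')[180:360,210:390]
cv2.imwrite('pics/c4.png',cv2.resize(np.hstack([a,b]),None,fx=2.2,fy=2.2,interpolation=cv2.INTER_CUBIC))
E
```

```text
rack -0.14834517514236184 -0.04534227513074635
t 7.43 tcp [ 0.4571 -0.0131  0.0153] F [-2.86  1.09  2.52] gap 0.398
travel [-0.1342 -0.0007  0.0027] R [[-0.997, 0.082, -0.001], [0.082, 0.997, 0.0], [0.001, 0.0, -1.0]]
```

View pics/c4.png

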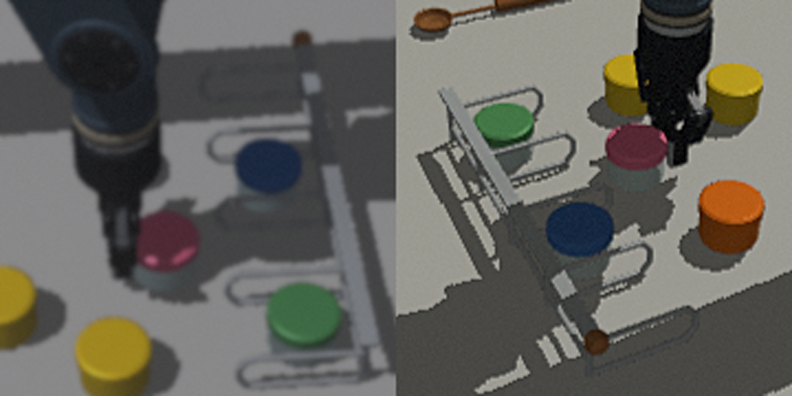

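The pink pot (side crop (165,240), scene crop (637,147)) is upright, cradled by the fingers and lined up with the empty third gap. I'll push on.

apply_moves(
  claw=[-0.2,-0.2,-0.2,-0.2,-0.2],
  travel=[
    [-0.008,0,0],
    [-0.016,0,0],
    [-0.024,0,0],
    [-0.032,0,0],
    [-0.04,0,0],
  ],
  turn=[
    [0,0,0],
    [0,0,0],
    [0,0,0],
    [0,0,0],
    [0,0,0],
  ],
)

```text
t: 7.95
tcp_pos: [0.4899, -0.0157, 0.0151]
tool_rot: [0.041, 0.999, -0.0, 0.0]
force: [-0.6, -0.5, 0.4]
finger_gap: 0.397
gripper_force: 0.9
```

```bash
cat >> h.py <<'E'
o=np.array([.6635,.0155])-.055*ex
def lids(n,f):
    s=snap(n,f); K,R,t=map(np.array,(s['intrinsics'],s['R'],s['t'])); v,u=np.mgrid[:480,:640]; d=s['depth']
    P=(np.stack([(u-K[0,2])/K[0,0]*d,(v-K[1,2])/K[1,1]*d,d],-1)-t)@R
    h=cv2.cvtColor(s['pixels'],cv2.COLOR_RGB2HSV); H=h[...,0].astype(int)
    for c,(a,b) in dict(pink=(160,179),green=(50,80),blue=(100,120)).items():
        m=(H>=a)&(H<=b)&(h[...,1]>90)&(P[...,2]>.03)&(P[...,2]<.06)&(P[...,0]>.35)&(P[...,0]<.75)&(abs(P[...,1])<.3)
        q=P[m]
        if len(q)<20: continue
        r=np.stack([(q[:,:2]-o)@ex,(q[:,:2]-o)@ey],1); lo,hi=np.percentile(r,[.5,99.5],axis=0)
        print(n,c,len(q),'rack lo',lo.round(4),'hi',hi.round(4),'ctr',((lo+hi)/2).round(4),'ztop',np.percentile(q[:,2],98).round(4))
E
python3 - <<'E'
from h import *
s=manip.sense(); d=s['tcp_pos'][:2]-o; print('rack',d@ex,d@ey)
lids('scene','scene5'); lids('side','side5')
E
```

```text
rack -0.11543905770218031 -0.04526493305455033
scene pink 488 rack lo [-0.11   -0.0739] hi [-0.0412 -0.0099] ctr [-0.0756 -0.0419] ztop 0.0496
scene green 406 rack lo [-0.1154 -0.1655] hi [ 0.0382 -0.0253] ctr [-0.0386 -0.0954] ztop 0.0499
scene blue 616 rack lo [-0.1093 -0.0131] hi [0.0339 0.0797] ctr [-0.0377  0.0333] ztop 0.05
side pink 577 rack lo [-0.0971 -0.0808] hi [-0.0436 -0.0179] ctr [-0.0703 -0.0494] ztop 0.0491
side green 684 rack lo [-0.0207 -0.1739] hi [ 0.0366 -0.1141] ctr [ 0.0079 -0.144 ] ztop 0.0493
side blue 571 rack lo [-0.0312  0.0094] hi [0.0304 0.0689] ctr [-0.0004  0.0392] ztop 0.0489
```

apply_moves(
  claw=[-0.2,-0.2,-0.2,-0.2,-0.2],
  travel=[
    [-0.01,0,0],
    [-0.02,0,0],
    [-0.03,0,0],
    [-0.04,0,0],
    [-0.05,0,0],
  ],
  turn=[
    [0,0,0],
    [0,0,0],
    [0,0,0],
    [0,0,0],
    [0,0,0],
  ],
)

```text
t: 8.47
tcp_pos: [0.5301, -0.0191, 0.0152]
tool_rot: [0.041, 0.999, -0.0, 0.0]
force: [-1.7, 0.7, -0.5]
finger_gap: 0.401
gripper_force: 0.7
```

apply_moves(
  claw=[-0.2,-0.2,-0.2,-0.2,-0.2],
  travel=[
    [-0.009,0,0],
    [-0.018,0,0],
    [-0.027,0,0],
    [-0.036,0,0],
    [-0.044,0,0],
  ],
  turn=[
    [0,0,0],
    [0,0,0],
    [0,0,0],
    [0,0,0],
    [0,0,0],
  ],
)

```text
t: 8.88
tcp_pos: [0.5648, -0.0219, 0.0152]
tool_rot: [0.041, 0.999, -0.0, 0.0]
force: [-0.8, 1.0, 0.4]
finger_gap: 0.399
gripper_force: 0.7
```

```bash
python3 - <<'E'
from h import *
s=manip.sense(); d=s['tcp_pos'][:2]-o; print('rack',d@ex,d@ey,s['force'])
lids('scene','scene6'); lids('side','side6')
E
```

```text
rack -0.04035458454564352 -0.04531434194639566 [-0.77656765  0.96656522  0.38230573]
scene pink 522 rack lo [-0.0333 -0.073 ] hi [ 0.0335 -0.0096] ctr [ 0.0001 -0.0413] ztop 0.0496
scene green 399 rack lo [-0.0206 -0.1649] hi [ 0.0386 -0.1014] ctr [ 0.009  -0.1331] ztop 0.0497
scene blue 611 rack lo [-0.0318 -0.0145] hi [0.0337 0.0797] ctr [0.001  0.0326] ztop 0.0499
side pink 529 rack lo [-0.0183 -0.0812] hi [ 0.0319 -0.0177] ctr [ 0.0068 -0.0495] ztop 0.0492
side green 698 rack lo [-0.0207 -0.174 ] hi [ 0.0366 -0.1112] ctr [ 0.0079 -0.1426] ztop 0.0493
side blue 145 rack lo [-0.0039  0.0069] hi [0.0302 0.0594] ctr [0.0131 0.0331] ztop 0.0493
```

The pot is centred at about rack x=0, y=-45 mm, so its front edge sits about 22 mm inside the dividers. I'll back the hand out, lift and look.

apply_moves(
  claw=[-0.2,-0.2,-0.2,-0.2,-0.2],
  travel=[
    [0.01,0,0],
    [0.03,0,0],
    [0.06,0,0],
    [0.08,0,-0.03],
    [0.09,0,-0.07],
  ],
  turn=[
    [0,0,0],
    [0,0,0],
    [0,0,0],
    [0,0,0],
    [0,0,0],
  ],
)

```text
t: 9.4
tcp_pos: [0.4859, -0.0145, 0.0694]
tool_rot: [0.041, 0.999, 0.001, -0.006]
force: [0.1, -0.6, 0.1]
finger_gap: 0.404
gripper_force: 0.0
```

apply_moves(
  claw=[-0.2,-0.2,-0.2,-0.2,-0.2],
  travel=[
    [0,0,-0.04],
    [0.02,0.02,-0.08],
    [0.05,0.06,-0.1],
    [0.08,0.1,-0.12],
    [0.08,0.1,-0.12],
  ],
  turn=[
    [0,0,0],
    [0,0,0],
    [0,0,0],
    [0,0,0],
    [0,0,0],
  ],
)

```text
t: 9.82
tcp_pos: [0.4295, 0.0729, 0.1692]
tool_rot: [0.04, 0.999, 0.001, -0.001]
force: [-0.8, 1.0, -0.9]
finger_gap: 0.4
gripper_force: 0.0
```

apply_moves(
  claw=[-0.2,-0.2,-0.2],
  travel=[
    [0,0,0],
    [0,0,0],
    [0,0,0],
  ],
  turn=[
    [0,0,0],
    [0,0,0],
    [0,0,0],
  ],
)

```text
t: 10.07
tcp_pos: [0.4356, 0.0684, 0.1669]
tool_rot: [0.042, 0.999, -0.0, 0.0]
force: [-0.2, -0.3, -0.2]
finger_gap: 0.406
gripper_force: 0.0
```

```bash
python3 - <<'E'
from h import *
lids('scene','scene7'); lids('side','side7'); print(manip.sense()['force'])
a=cv2.imread('pics/side7.png')[150:330,250:430]; b=cv2.imread('pics/scene7.png')[180:360,210:390]
cv2.imwrite('pics/c7.png',cv2.resize(np.hstack([a,b]),None,fx=2.2,fy=2.2,interpolation=cv2.INTER_CUBIC))
E
```

```text
scene pink 504 rack lo [-0.0279 -0.0723] hi [ 0.0351 -0.0106] ctr [ 0.0036 -0.0414] ztop 0.0497
scene green 399 rack lo [-0.0194 -0.1649] hi [ 0.0384 -0.1031] ctr [ 0.0095 -0.134 ] ztop 0.0497
scene blue 601 rack lo [-0.0283  0.016 ] hi [0.0336 0.0801] ctr [0.0026 0.0481] ztop 0.0496
side pink 665 rack lo [-0.0295 -0.0809] hi [ 0.0315 -0.0175] ctr [ 0.001  -0.0492] ztop 0.0493
side green 678 rack lo [-0.0208 -0.1733] hi [ 0.0367 -0.1121] ctr [ 0.0079 -0.1427] ztop 0.0494
side blue 589 rack lo [-0.0327  0.0097] hi [0.0307 0.0728] ctr [-0.001   0.0412] ztop 0.0491
[0.01379366 0.34256107 0.20717157]
```

View pics/c7.png

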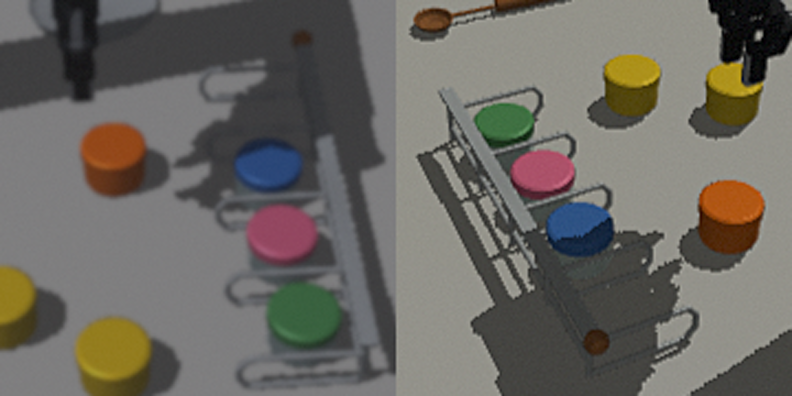

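The pink pot (side crop (282,235), scene crop (543,173)) stands upright in the third gap, behind the divider fronts. Blue, green and the look-alikes haven't moved, and the hand is clear.

```bash
python3 -c "
from station import manip; print(manip.sign_off())"
```

```text
the job is handed in; nothing more can be done
None
```

The rail was touched in one run over gaps 1, 2 and 3, the pink pot stands upright fully inside the third gap, the other pots, plate and spoon were not touched, the hand is clear, and the job is handed in.

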